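# Weight the mended cups on the curing plate

### The job

Put the mended cups to cure: stand every cup from the cork board on the light-curing plate, mouth down as it is and wholly on the plate, and balance one roll of tape, slid up off its spindle, flat, level and centred on the rounded bottom of each cup as a weight. Only when every cup stands weighted on the plate, switch the plate on by swinging its lever all the way over, and leave it so with the rolls still balanced; do not disturb the jar, the dropper bottle or the brush.

Things in the scene. Friction and masses are not known exactly. Their poses are not given: they have to be found in the camera images.
- cup1: a mended porcelain cup, white with blue painting, upturned (mouth down): a plain 62 mm cylinder 50 mm high under a rounded bottom that now faces up (cap of a sphere of 50 mm radius), 61 mm high in all, about 220 g; origin at the centre of its mouth, on the surface it stands on, z up through the rounded bottom. Some cups may be absent.
- cup2: a mended porcelain cup, white with blue painting, upturned (mouth down): a plain 62 mm cylinder 50 mm high under a rounded bottom that now faces up (cap of a sphere of 50 mm radius), 61 mm high in all, about 220 g; origin at the centre of its mouth, on the surface it stands on, z up through the rounded bottom. Some cups may be absent.
- cup3: a mended porcelain cup, white with blue painting, upturned (mouth down): a plain 62 mm cylinder 50 mm high under a rounded bottom that now faces up (cap of a sphere of 50 mm radius), 61 mm high in all, about 220 g; origin at the centre of its mouth, on the surface it stands on, z up through the rounded bottom. Some cups may be absent.
- cup4: a mended porcelain cup, white with blue painting, upturned (mouth down): a plain 62 mm cylinder 50 mm high under a rounded bottom that now faces up (cap of a sphere of 50 mm radius), 61 mm high in all, about 220 g; origin at the centre of its mouth, on the surface it stands on, z up through the rounded bottom. Some cups may be absent.
- cup1_seat (a point): a point on the axis of cup1, 69 mm from its mouth: where the centre of a roll lies that is balanced centred on it
- cup2_seat (a point): a point on the axis of cup2, 69 mm from its mouth: where the centre of a roll lies that is balanced centred on it
- cup3_seat (a point): a point on the axis of cup3, 69 mm from its mouth: where the centre of a roll lies that is balanced centred on it
- cup4_seat (a point): a point on the axis of cup4, 69 mm from its mouth: where the centre of a roll lies that is balanced centred on it
- roll1: a roll of buff tape on a cardboard core, 64 mm outside, 26 mm hole, 20 mm wide (high as it lies), about 90 g; at first stacked with others on a spindle of the tape stand; origin at its middle (in the hole, half way through), z along its axis. Laid centred on a cup it rests on the edge of its hole, its lower side 59 mm above the cup's mouth
- roll2: a roll of buff tape on a cardboard core, 64 mm outside, 26 mm hole, 20 mm wide (high as it lies), about 90 g; at first stacked with others on a spindle of the tape stand; origin at its middle (in the hole, half way through), z along its axis. Laid centred on a cup it rests on the edge of its hole, its lower side 59 mm above the cup's mouth
- roll3: a roll of buff tape on a cardboard core, 64 mm outside, 26 mm hole, 20 mm wide (high as it lies), about 90 g; at first stacked with others on a spindle of the tape stand; origin at its middle (in the hole, half way through), z along its axis. Laid centred on a cup it rests on the edge of its hole, its lower side 59 mm above the cup's mouth
- roll4: a roll of buff tape on a cardboard core, 64 mm outside, 26 mm hole, 20 mm wide (high as it lies), about 90 g; at first stacked with others on a spindle of the tape stand; origin at its middle (in the hole, half way through), z along its axis. Laid centred on a cup it rests on the edge of its hole, its lower side 59 mm above the cup's mouth
- roll5: a roll of buff tape on a cardboard core, 64 mm outside, 26 mm hole, 20 mm wide (high as it lies), about 90 g; at first stacked with others on a spindle of the tape stand; origin at its middle (in the hole, half way through), z along its axis. Laid centred on a cup it rests on the edge of its hole, its lower side 59 mm above the cup's mouth
- plate: the light-curing plate, a fixed aluminium slab 240 mm (its x) by 220 mm (its y), 18 mm high, flat white top; origin at the centre of its underside on the bench. Its switch block (70 x 50 x 25 mm) stands beside its +y edge, centred at (0, 138) mm in its frame
- switch (a joint): the plate's switch lever, rad: 0 (off) leans to the plate's -x, 1.0 (on) leans to +x; it stays where it is left
- switch_tip (a point): centre of the 26 mm black ball at the top of the switch lever; the lever turns about a level axis along the plate's y, 22 mm above the bench at (0, 138) mm in the plate's frame, the ball 70 mm from it
- board: fixed cork board the cups stand on at first, 240 (x) x 220 (y) x 8 mm, origin at the centre of its underside
- spindle_near (a point): foot of one spindle of the fixed tape stand (wooden base 200 x 90 x 12 mm): an upright steel post of 16 mm diameter, 68 mm high above this point, which lies on top of the base; three rolls are stacked on it
- spindle_far (a point): foot of the other spindle, alike, 110 mm from the first; two rolls are stacked on it
- jar: bystander: a white jar, 56 mm across, 70 mm high, origin at its underside
- dropper: bystander: a white dropper bottle, 48 mm across, 110 mm high, origin at its underside
- brush: bystander: a brush 170 mm long lying on the bench
Mind the look-alikes: they are no part of the job. What is shaped like the cup4 but turquoise is not meant. What is shaped like the cup1 but purple is not meant.

How it is judged:
By the outcome, as a careful person would: the job done as asked, in the order asked, and still so for the second after the job is handed in, with the robot touching nothing.
Of cup1, cup2, cup3, cup4 only 3 to 4 are there at a start; the rules pass over those that are not, and their reading is None.
At some moment in a run one of cup1, cup2, cup3, cup4 may be knocked a few centimetres aside while the robot is not near it.
Once in a run the grip may slacken for a moment while it holds something.
It also fails if it takes over 210 s, if anything falls off the work surface, if the arm or the gripper's body presses on something with over 40 N, if the wrist force passes 120 N, or if a joint passes its speed limit or range.

### The arm

A 6-joint arm with a two-finger parallel gripper is mounted at the origin on the work surface. World frame = base frame: x ahead of the robot, y to its left, z up, the work surface at z = 0. Lengths are in m, angles in rad, forces in N, time in s.
With the tool pointing down it reaches from about 0.325 to 0.9 m from the base axis. Payload 6.1 kg.
Tool frame: the origin (TCP) lies between the finger pads; the fingertips stand 19 mm ahead of it and the grasp point (between the pads) is the TCP; z points along the fingers, y is the line along which they close (so a half turn about z gives the same grasp; the last joint's range is limited). The gripper opens to 87 mm and grips with 3 to 60 N. Pads are 19 mm wide; open, the fingers measure 117 mm over their backs; the gripper's body (75 mm by 190 mm) begins 51 mm behind the grasp point.
Start: joints at [-1.44, 0.22, 1.526, -0, 1.395, -0.126], TCP at [0.159, -0.604, 0.242] pointing down, gripper open.
Joint ranges: [-2.98, 2.98], [-0.91, 2.08], [0.09, 2.57], [-1.24, 4.39], [0.2, 2.65], [-2.68, 2.68]. Speed limits (rad/s): [2.57, 2.57, 3.01, 3.14, 3.14, 3.14].

### API

Orientations are given as a 3x3 rotation matrix whose columns are the frame's x, y, z axes.
In Python, from cell import env, camera gives the robot as it stands.
- The arm moves only by the tool send_rows, never from a script. Its argument "rows" is a list that holds one entry, the list of rows, each a list of 7 numbers: the opening, from -1 (shut) to 1 (fully open), then the shift along the world's x, y, z in units of 30 mm (1.0 is 30 mm), then the turn, a rotation vector about the world's x, y, z in units of 5 degrees (1.0 is 5 degrees). A call has 1 to 8 rows; each row is the pose to reach, as a shift and turn from the pose commanded when the call began; what a row does not reach only later rows make up. A row lasts 1/8 s, in which the tool goes at most 62.5 mm and 10.7 degrees, less where a joint would pass 70% of its speed; a pose out of reach is approached as far as the arm can. A call with a gripper value outside its range is refused whole. The fingers move at their own pace and stop on an object; "grip_force" is the grip in N (left out, the last holds). Time passes only in rows, so rows that repeat a pose let the fingers close. It gives the time, the measured TCP pose, the force, the opening and the grip force at its end, in the units of the state.
- env.get_obs(): the state, without advancing time (a new reading comes with each control period).
- camera(name): name is "scene" or "top"; returns a dict with "pixels" (480x640x3 uint8, red, green, blue), "fx", "fy", "cx", "cy" (pixels), "k1" (the pictures are not rectified: a ray, as slopes to the right and down, at radius r is drawn at 1 + k1 r^2 times it, then the intrinsics apply), "extrinsics" (4x4, takes a point from world to camera coordinates). Camera axes: x right, y down, z forward; pixel columns grow to the right and rows downward; lengths in m; the calibration is good to about 2 mm. A picture is of the moment at which its call begins. There is no depth.
- env.hand_in(): hands the job in; it is judged then, once.
The state is a dict: "time_s": time; "qpos": joint angles; "joint_vel": joint speeds; "effort": joint torques, N m; "ee_pos": TCP position; "eef_rot": TCP orientation; "force": force on the tool from outside, world axes, zero at the start; "wrist_torque": the same for the moment, N m; "width": finger opening in m; "grasp_force": force on a finger pad.
Only numpy, scipy, OpenCV 4.12 (cv2) and the standard library are available. Lean on these libraries where they do the work, as an engineer would, in place of code of your own. Each camera call takes 0.05 s, during which the arm holds its last target. There are 200 camera calls.

## Working session

There is one attempt and no reset: what is moved stays moved. The work goes in short steps, Python scripts to look and compute and a tool call to move; the robot and the scene stay as the last step left them, time stands still between calls to the robot, and variables do not carry over. Pictures are saved under pics/ and viewed, at most 14 in all, crops included, and the job is handed in when it is done.

Besides the shell and the picture viewer there is one more tool, called after "Request:" as name([rows], argument=value, ...), one row to a line, values as JSON. send_rows: Moves the arm, as the interface text tells. Its arguments: {"type":"object","properties":{"rows":{"type":"array","items":{"type":"array","items":{"type":"array","items":{"type":"number"}}}},"grip_force":{"type":"number"}},"required":["rows"]}

```bash
mkdir -p pics; ls; cat > h.py <<'E'
import numpy as np, cv2
from cell import env, camera
def snap(n,f=None):
    c=camera(n)
    if f: cv2.imwrite('pics/'+f,c['pixels'][:,:,::-1])
    return c
def ray(c,u,v):
    K=np.array([[c['fx'],0,c['cx']],[0,c['fy'],c['cy']],[0,0,1.]])
    p=cv2.undistortPoints(np.array([[[u,v]]],float),K,np.array([c['k1'],0,0,0,0.]))[0,0]
    # k1 model given: distorted = undist*(1+k1 r^2), same as OpenCV
    E=np.array(c['extrinsics']);R=E[:3,:3];t=E[:3,3]
    return -R.T@t, R.T@np.array([p[0],p[1],1.])
def at(c,u,v,z):
    o,d=ray(c,u,v); return o+d*(z-o[2])/d[2]
def proj(c,P):
    E=np.array(c['extrinsics']);q=E[:3,:3]@np.array(P)+E[:3,3];x,y=q[:2]/q[2];s=1+c['k1']*(x*x+y*y)
    return c['fx']*x*s+c['cx'],c['fy']*y*s+c['cy']
def tri(c1,uv1,c2,uv2):
    o1,d1=ray(c1,*uv1);o2,d2=ray(c2,*uv2)
    s=np.linalg.lstsq(np.c_[d1,-d2],o2-o1,rcond=None)[0]
    a=o1+d1*s[0];b=o2+d2*s[1];return (a+b)/2,np.linalg.norm(a-b)
E
python3 - <<'E'
from h import *
for n in('scene','top'):
    c=snap(n,n+'1.png'); print(n,{k:np.round(v,4) for k,v in c.items() if k!='pixels'})
    o,d=ray(c,320,240);print(o)
print(env.get_obs())
E
```

```text
pics
scene {'fx': np.float64(567.015), 'fy': np.float64(567.015), 'cx': np.float64(323.0228), 'cy': np.float64(233.1229), 'k1': np.float64(0.0507), 'extrinsics': array([[-0.4884,  0.8725, -0.0147,  0.3247],
       [ 0.7601,  0.4171, -0.4983, -0.3533],
       [-0.4286, -0.2545, -0.8669,  1.5321],
       [ 0.    ,  0.    ,  0.    ,  1.    ]])}
[1.08381313 0.25403269 1.15682917]
top {'fx': np.float64(531.3974), 'fy': np.float64(531.3974), 'cx': np.float64(330.4476), 'cy': np.float64(233.7322), 'k1': np.float64(-0.1123), 'extrinsics': array([[ 0.0121, -0.9997, -0.022 , -0.0511],
       [-0.9816, -0.0076, -0.1906,  0.5736],
       [ 0.1904,  0.0239, -0.9814,  1.1952],
       [ 0.    ,  0.    ,  0.    ,  1.    ]])}
[ 0.3360836  -0.07524726  1.28120901]
{'time_s': 0.1, 'qpos': array([-1.44010305e+00,  2.21143866e-01,  1.52748045e+00, -1.09999664e-05,
        1.39469971e+00, -1.26122606e-01]), 'joint_vel': array([ 0.00118152, -0.00104411, -0.00261143,  0.00025198,  0.00017027,
       -0.00069754]), 'effort': array([ 2.32389182e-03, -4.95941913e+01, -3.88520193e+01,  7.03792716e-02,
        5.14782756e-02, -6.14192072e-05]), 'ee_pos': array([ 0.15866249, -0.6039899 ,  0.24055733]), 'eef_rot': array([[ 9.67203186e-01,  2.54003821e-01, -2.36372143e-04],
       [ 2.54003846e-01, -9.67201687e-01,  1.71519204e-03],
       [ 2.07045797e-04, -1.71897864e-03, -9.99998501e-01]]), 'force': array([ 0.32127222, -0.46851152,  0.28940639]), 'wrist_torque': array([ 0.01664144, -0.05366775, -0.01935997]), 'grasp_force': 0.0, 'width': 0.0871116808668945}
```

View pics/scene1.png

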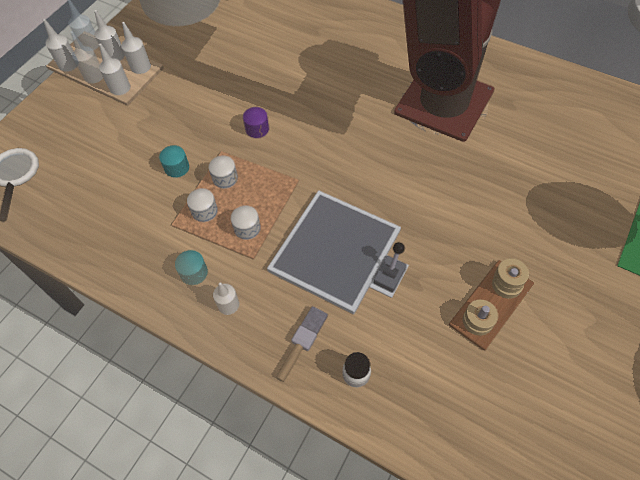

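View pics/top1.png

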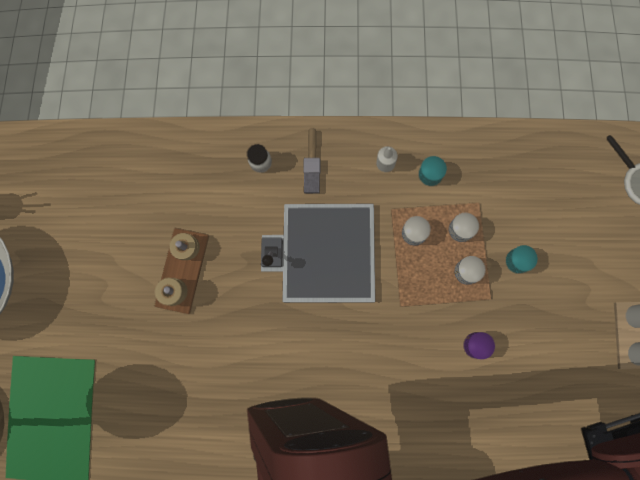

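Three white cups stand on the cork board: scene (222,170), (202,203), (245,221); top (417,230), (465,226), (472,269). The plate is at top (329,253), with the lever at its left leaning to −x. The spindles are at top (182,246) and (169,292). Next I'll take enlarged crops.

```bash
python3 - <<'E'
import cv2,numpy as np
s=cv2.imread('pics/scene1.png');t=cv2.imread('pics/top1.png')
def cr(i,u,v,w,h,k): return cv2.resize(i[v:v+h,u:u+w],None,fx=k,fy=k,interpolation=cv2.INTER_CUBIC)
# left: top cups (385-505,195-310) ; right: scene cups
cv2.imwrite('pics/c1.png',np.hstack([cr(t,390,200,100,100,4),cr(s,175,145,100,100,4)]))
cv2.imwrite('pics/c2.png',np.hstack([cr(t,145,220,80,100,5),cr(s,455,255,80,100,5)]))
E
```

```text
(no output)
```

View pics/c1.png

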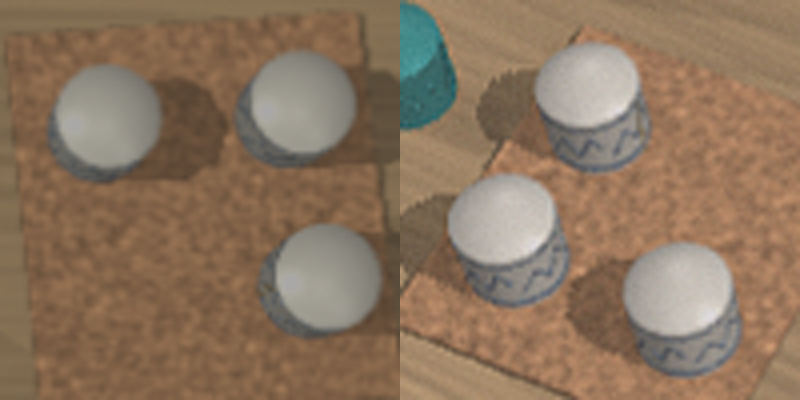

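View pics/c2.png

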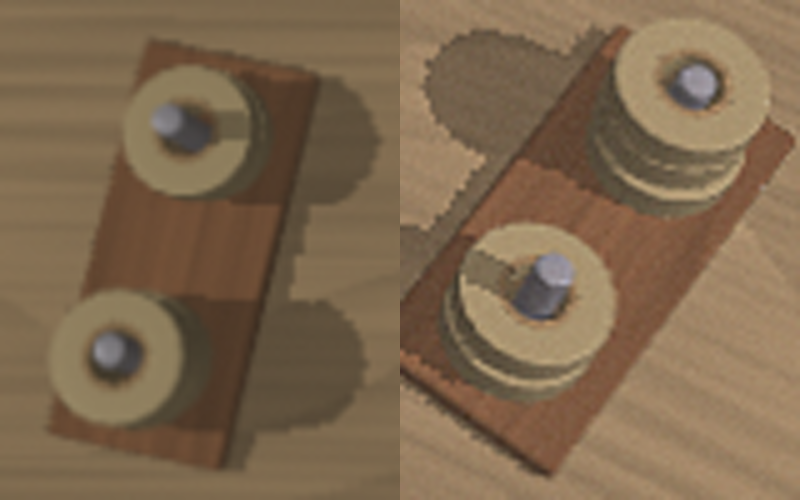

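```bash
python3 - <<'E'
from h import *
s=camera('scene');t=camera('top')
d=dict(A=((244.6,216.5),(416.8,229.2)),B=((200.5,199.5),(465.7,226.3)),C=((221.9,166.3),(472,269.4)),
rollnear=((513.4,272),(168.2,291.7)),rollfar=((482.4,313.8),(182.3,246.2)),postnear=((514.4,270.6),(167,289.2)),postfar=((486,308.6),(178.6,243.2)),
ball=((399,248),(267,260)),p1=((319,193),(376,301)),p2=((400,229),(283,301)),p3=((354,308),(285,205)),p4=((268,267),(374,205)),
jar=((357,362),(258,155)),drop=((224,287),(388,152)))
for k,(a,b) in d.items(): print(k,*[np.round(q,4) for q in tri(s,a,t,b)])
# refine plate edges from top by fixed z
for u,v in((376,301),(283,301),(285,205),(374,205)): print(at(t,u,v,.018).round(4))
for u,v in((319,193),(400,229),(354,308),(268,267)): print(at(s,u,v,.018).round(4))
for u,v in ((167,289.2),(178.6,243.2)):print('post',at(t,u,v,.08).round(4))
for u,v in ((168.2,291.7),):print('roll',at(t,u,v,.072).round(4))
for u,v in ((182.3,246.2),):print('roll',at(t,u,v,.052).round(4))
E
```

```text
A [ 0.5866 -0.2485  0.054 ] 0.0004
B [ 0.5953 -0.3657  0.0504] 0.0
C [ 0.4922 -0.3763  0.051 ] 0.0011
rollnear [0.4317 0.3321 0.0621] 0.0015
rollfar [0.5428 0.3108 0.0431] 0.0014
postnear [0.4361 0.3312 0.0759] 0.0027
postfar [0.5444 0.3109 0.0747] 0.0025
ball [0.5062 0.099  0.0819] 0.0011
p1 [ 0.4196 -0.1522  0.0017] 0.0066
p2 [0.4181 0.0682 0.0054] 0.0012
p3 [0.6515 0.0684 0.0196] 0.0012
p4 [ 0.6546 -0.1493  0.0115] 0.0027
jar [0.7654 0.1331 0.0625] 0.0012
drop [ 0.7654 -0.1787  0.0857] 0.0029
[ 0.4199 -0.1542  0.018 ]
[0.4175 0.0663 0.018 ]
[0.6522 0.068  0.018 ]
[ 0.6536 -0.1502  0.018 ]
[ 0.4279 -0.1434  0.018 ]
[0.4252 0.0708 0.018 ]
[0.6507 0.0687 0.018 ]
[ 0.6565 -0.1457  0.018 ]
post [0.4362 0.3285 0.08  ]
post [0.5439 0.308  0.08  ]
roll [0.4312 0.328  0.072 ]
roll [0.5416 0.3074 0.052 ]
```

Request:
send_rows([
  [[1,3.5,3,0,0,0,-0.8],[1,7,6,0,0,0,-1.6],[1,10.5,9,0,0,0,-2.4],[1,14.25,11.85,0,0,0,-2.94],[1,14.25,11.85,0,0,0,-2.94],[1,14.25,11.85,0,0,0,-2.94],[1,14.25,11.85,0,0,0,-2.94],[1,14.25,11.85,0,0,0,-2.94]],
])

```text
time_s: 1.2
ee_pos: [0.5442, -0.283, 0.2415]
eef_rot: [[1.0, 0.0, 0.0], [0.0, -1.0, -0.0], [0.0, 0.0, -1.0]]
force: [0.9, -0.3, 0.3]
width: 0.0868
grasp_force: 0.0
```

```bash
python3 - <<'E'
from h import *
s=camera('scene');t=camera('top')
for a,b,z in (((244.6,216.5),(416.8,229.2),.058),((200.5,199.5),(465.7,226.3),.058),((221.9,166.3),(472,269.4),.058),((513.4,272),(168.2,291.7),.072),((482.4,313.8),(182.3,246.2),.052),((514.4,270.6),(167,289.2),.08),((486,308.6),(178.6,243.2),.08),((399,248),(267,260),.0834)):
  p,q=at(s,*a,z),at(t,*b,z);print(p.round(4),q.round(4),((p+q)/2).round(4))
o=env.get_obs();print(o['ee_pos'],o['eef_rot'].round(3),o['force'],o['time_s'])
E
```

```text
[ 0.5883 -0.2465  0.058 ] [ 0.5858 -0.2481  0.058 ] [ 0.5871 -0.2473  0.058 ]
[ 0.5987 -0.3614  0.058 ] [ 0.5937 -0.3639  0.058 ] [ 0.5962 -0.3627  0.058 ]
[ 0.4959 -0.3717  0.058 ] [ 0.4916 -0.3751  0.058 ] [ 0.4937 -0.3734  0.058 ]
[0.4372 0.332  0.072 ] [0.4312 0.328  0.072 ] [0.4342 0.33   0.072 ]
[0.5468 0.311  0.052 ] [0.5416 0.3074 0.052 ] [0.5442 0.3092 0.052 ]
[0.4379 0.3322 0.08  ] [0.4362 0.3285 0.08  ] [0.4371 0.3304 0.08  ]
[0.5464 0.3118 0.08  ] [0.5439 0.308  0.08  ] [0.5451 0.3099 0.08  ]
[0.5068 0.0997 0.0834] [0.5062 0.0982 0.0834] [0.5065 0.099  0.0834]
[ 0.54662969 -0.27972073  0.24124028] [[ 1.     0.007  0.001]
 [ 0.007 -1.     0.002]
 [ 0.001 -0.002 -1.   ]] [-0.56708575 -0.8376299  -0.37062426] 1.3
```

Request:
send_rows([
  [[1,1.35,1.09,0,0,0,0],[1,1.35,1.09,-1.5,0,0,0],[1,1.35,1.09,-3.5,0,0,0],[1,1.35,1.09,-5,0,0,0],[1,1.35,1.09,-6,0,0,0],[1,1.35,1.09,-6.67,0,0,0],[1,1.35,1.09,-6.67,0,0,0],[1,1.35,1.09,-6.67,0,0,0]],
])

```text
time_s: 2.3
ee_pos: [0.5844, -0.2525, 0.043]
eef_rot: [[1.0, 0.0, 0.002], [0.0, -1.0, -0.001], [0.002, 0.001, -1.0]]
force: [-0.2, 0.3, -0.3]
width: 0.0871
grasp_force: 0.0
```

Request:
send_rows([
  [[-1,0.08,0.15,-0.05,0,0,0],[-1,0.08,0.15,-0.05,0,0,0],[-1,0.08,0.15,-0.05,0,0,0],[-1,0.08,0.15,-0.05,0,0,0],[-1,0.08,0.15,-0.05,0,0,0],[-1,0.08,0.15,-0.05,0,0,0]],
], grip_force=25)

```text
time_s: 3.05
ee_pos: [0.586, -0.2473, 0.0404]
eef_rot: [[1.0, 0.0, 0.0], [0.0, -1.0, -0.0], [0.0, 0.0, -1.0]]
force: [-0.2, 1.2, 3.6]
width: 0.0611
grasp_force: 25.0
```

Request:
send_rows([
  [[-1,0,0,1,0,0,0],[-1,0,0,2,0,0,0],[-1,-0.3,1.7,2,0,0,0],[-1,-0.6,3.4,2,0,0,0],[-1,-0.9,5.1,2,0,0,0],[-1,-1.2,6.8,2,0,0,0],[-1,-1.53,8.57,2,0,0,0],[-1,-1.53,8.57,2,0,0,0]],
])

```text
time_s: 4.05
ee_pos: [0.5381, 0.0131, 0.0988]
eef_rot: [[1.0, 0.005, -0.002], [0.005, -1.0, 0.001], [-0.002, -0.001, -1.0]]
force: [-0.4, -0.2, -1.6]
width: 0.0612
grasp_force: 25.0
```

Request:
send_rows([
  [[-1,0,0,-0.8,0,0,0],[-1,0,0,-1.3,0,0,0],[-1,0,0,-1.6,0,0,0],[-1,0,0,-1.63,0,0,0],[-1,0,0,-1.66,0,0,0],[-1,0,0,-1.68,0,0,0]],
])

```text
time_s: 4.8
ee_pos: [0.5403, 0.0095, 0.0501]
eef_rot: [[1.0, 0.0, 0.001], [0.0, -1.0, -0.0], [0.001, 0.0, -1.0]]
force: [-1.9, -1.2, 3.3]
width: 0.0613
grasp_force: 25.0
```

Request:
send_rows([
  [[1,0,0,0,0,0,0],[1,0,0,0,0,0,0],[1,0,0,0,0,0,0],[1,0,0,0,0,0,2],[1,0,0,0,0,0,4],[1,0,0,0,0,0,6],[1,0,0,0,0,0,8],[1,0,0,0,0,0,10]],
])

```text
time_s: 5.8
ee_pos: [0.5399, 0.0099, 0.0496]
eef_rot: [[0.638, 0.77, 0.0], [0.77, -0.638, 0.0], [0.0, 0.0, -1.0]]
force: [-0.6, -1.0, -0.1]
width: 0.0872
grasp_force: 0.0
```

Request:
send_rows([
  [[1,0,0,0,0,0,2],[1,0,0,0,0,0,4],[1,0,0,0,0,0,6],[1,0,0,0,0,0,8],[1,0,0,0,0,0,8],[-1,0,0,0,0,0,8],[-1,0,0,0,0,0,8],[-1,0,0,0,0,0,8]],
], grip_force=6)

```text
time_s: 6.8
ee_pos: [0.5401, 0.0098, 0.0496]
eef_rot: [[0.001, 1.0, 0.0], [1.0, -0.001, -0.0], [-0.0, 0.0, -1.0]]
force: [0.4, -0.1, -1.3]
width: 0.0651
grasp_force: 0.5
```

Request:
send_rows([
  [[-1,0,0,0,0,0,0],[-1,0,0,0,0,0,0],[-1,0,0,0,0,0,0]],
])

```text
time_s: 7.18
ee_pos: [0.54, 0.0098, 0.0496]
eef_rot: [[-0.0, 1.0, 0.0], [1.0, 0.0, -0.0], [-0.0, 0.0, -1.0]]
force: [1.4, 0.3, -1.1]
width: 0.0617
grasp_force: 6.0
```

Request:
send_rows([
  [[1,0,0,0,0,0,0],[1,0,0,0,0,0,0],[1,0,0,0,0,0,0],[1,0,0,1.5,0,0,0],[1,0,0,3.2,0,0,0],[1,0,0,3.2,0,0,0]],
])

```text
time_s: 7.92
ee_pos: [0.5434, 0.0094, 0.1507]
eef_rot: [[-0.0, 1.0, 0.009], [1.0, 0.0, -0.001], [-0.001, 0.009, -1.0]]
force: [0.4, -0.0, -0.1]
width: 0.0866
grasp_force: 0.0
```

```bash
cat >> h.py <<'E'
def diff(n,ref):  # changed areas against an earlier picture
    c=camera(n);r=cv2.imread('pics/'+ref)[:,:,::-1]
    m=(np.abs(c['pixels'].astype(int)-r).max(2)>45).astype(np.uint8);m=cv2.morphologyEx(m,cv2.MORPH_OPEN,np.ones((3,3)))
    for s in cv2.connectedComponentsWithStats(m)[2][1:]:
        if s[4]>25: print(n,s)
    return c
E
python3 - <<'E'
from h import *
s=diff('scene','scene1.png');t=diff('top','top1.png')
print(env.get_obs()['ee_pos'])
E
```

```text
scene [ 359    1   48   62 1662]
scene [439   0   9  11  53]
scene [ 486    0   93   73 4605]
scene [428  10  19  24 259]
scene [ 114   15   90   64 2292]
scene [110  23  14  13  85]
scene [336  42  19   9  90]
scene [407  47  27  28 410]
scene [420  54  21  27 163]
scene [  0  87  26  26 420]
scene [ 250   86   66   39 1116]
scene [298  91  23  18 166]
scene [ 316   94   98  123 5936]
scene [221 160  14  16 161]
scene [200 194  14  15 148]
scene [218 206  41  32 780]
scene [340 226   9   6  31]
scene [317 234  52  25 529]
top [  168   173   164   307 21527]
top [404 217  25  25 424]
top [429 220  15  10 111]
top [453 224   6   7  35]
top [282 259   6  22 104]
top [459 267   6   7  36]
top [ 480  362  160  118 6968]
top [ 389  375  129   52 4563]
top [ 288  398  104   82 4491]
[0.54012437 0.00977125 0.14598627]
```

```bash
cat >> h.py <<'E'
def blob(im,u,v,w=45):
    from scipy.optimize import minimize
    x0,y0=int(u)-w//2,int(v)-w//2;p=im[y0:y0+w,x0:x0+w].astype(int)
    m=((p.min(2)>95)&(p.max(2)-p.min(2)<28)).astype(np.uint8)
    n,l,s,c=cv2.connectedComponentsWithStats(m);i=1+np.argmax(s[1:,4]);return (c[i]+[x0,y0]).round(1),s[i]
E
python3 - <<'E'
from h import *
for n,L in(('scene',((244.6,216.5),(200.5,199.5),(221.9,166.3))),('top',((416.8,229.2),(465.7,226.3),(472,269.4)))):
    c=snap(n,n+'2.png');r=cv2.imread(f'pics/{n}1.png')[:,:,::-1]
    for l in L: print(n,l,blob(r,*l),blob(c['pixels'],*l))
E
```

```text
Traceback (most recent call last):
  File "h.py", line 32, in blob
    n,l,s,c=cv2.connectedComponentsWithStats(m);i=1+np.argmax(s[1:,4]);return (c[i]+[x0,y0]).round(1),s[i]
                                                    ~~~~~~~~~^^^^^^^^^
ValueError: attempt to get argmax of an empty sequence
```

```bash
python3 - <<'E'
from h import *
t=snap('top','top2.png')['pixels'];s=cv2.imread('pics/scene2.png')
for n,L in(('scene',((200.5,199.5),(221.9,166.3))),('top',((465.7,226.3),(472,269.4)))):
    c=cv2.imread(f'pics/{n}2.png')[:,:,::-1];r=cv2.imread(f'pics/{n}1.png')[:,:,::-1]
    for l in L: print(n,l,blob(r,*l),blob(c,*l))
def cr(i,u,v,w,h,k): return cv2.resize(i[v:v+h,u:u+w],None,fx=k,fy=k,interpolation=cv2.INTER_CUBIC)
cv2.imwrite('pics/c3.png',np.hstack([cr(t[:,:,::-1],390,195,100,110,4),cr(s,175,145,100,110,4)]))
E
```

```text
scene (200.5, 199.5) (array([202.3, 204. ]), array([  9,  12,  31,  33, 724], dtype=int32)) (array([201.1, 204. ]), array([  9,  11,  29,  34, 696], dtype=int32))
scene (221.9, 166.3) (array([223.4, 170.7]), array([  9,  12,  30,  32, 665], dtype=int32)) (array([222.2, 170. ]), array([ 10,  12,  29,  31, 611], dtype=int32))
top (465.7, 226.3) (array([464.5, 225.5]), array([  7,   9,  29,  26, 556], dtype=int32)) (array([465.4, 225.3]), array([  9,   9,  27,  26, 523], dtype=int32))
top (472, 269.4) (array([470.7, 269.2]), array([  6,   9,  29,  27, 582], dtype=int32)) (array([471.7, 269.1]), array([  9,   9,  26,  27, 530], dtype=int32))
```

View pics/c3.png

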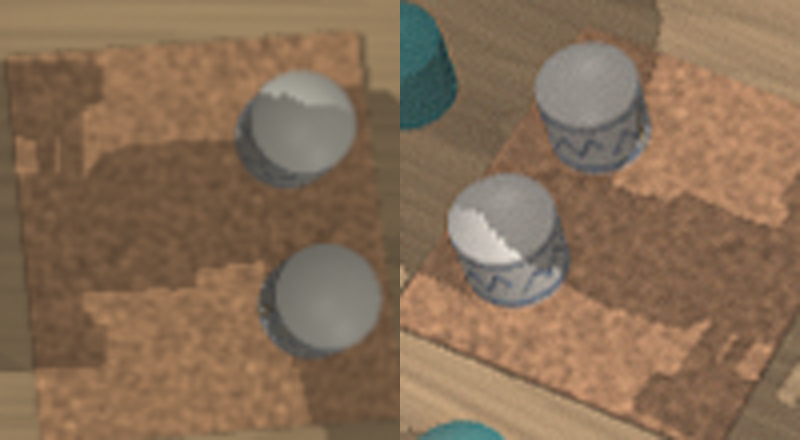

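Only the arm's shadow has changed. Cups B and C have not moved (scene (200,200) and (222,166)).

Request:
send_rows([
  [[0.85,0.3,-2,0,0,0,0],[0.85,0.6,-4,0,0,0,0],[0.85,0.9,-6,0,0,0,0],[0.85,1.2,-8,0,0,0,0],[0.85,1.5,-10,0,0,0,0],[0.85,1.87,-12.42,0,0,0,0],[0.85,1.87,-12.42,0,0,0,0],[0.85,1.87,-12.42,0,0,0,0]],
])

```text
time_s: 9.12
ee_pos: [0.5949, -0.3626, 0.1432]
eef_rot: [[0.001, 1.0, -0.003], [1.0, -0.001, 0.003], [0.003, -0.003, -1.0]]
force: [-0.1, 0.7, -0.6]
width: 0.0803
grasp_force: 0.0
```

Request:
send_rows([
  [[0.85,0,0,-1.5,0,0,0],[0.85,0,0,-2.8,0,0,0],[0.85,0,0,-3.5,0,0,0],[0.85,0,0,-3.5,0,0,0],[-1,0,0,-3.5,0,0,0],[-1,0,0,-3.5,0,0,0],[-1,0,0,-3.5,0,0,0],[-1,0,0,-3.5,0,0,0]],
], grip_force=25)

```text
time_s: 10.12
ee_pos: [0.5973, -0.3636, 0.0427]
eef_rot: [[-0.0, 1.0, 0.003], [1.0, 0.0, -0.002], [-0.002, 0.003, -1.0]]
force: [0.8, 0.8, 7.1]
width: 0.0616
grasp_force: 25.0
```

Request:
send_rows([
  [[-1,0,0,0,0,0,0],[-1,0,0,0,0,0,0]],
])

```text
time_s: 10.38
ee_pos: [0.5973, -0.3636, 0.0426]
eef_rot: [[-0.0, 1.0, 0.003], [1.0, 0.0, -0.002], [-0.002, 0.003, -1.0]]
force: [1.1, 0.7, 6.2]
width: 0.0615
grasp_force: 25.0
```

Request:
send_rows([
  [[-1,0,0,1,0,0,0],[-1,0,0,2,0,0,0],[-1,0.1,1.8,2,0,0,0],[-1,0.1,3.6,2,0,0,0],[-1,0.1,5.4,2,0,0,0],[-1,0.1,7.2,2,0,0,0],[-1,0.1,8.79,2,0,0,0],[-1,0.1,8.79,2,0,0,0]],
])

```text
time_s: 11.38
ee_pos: [0.598, -0.0955, 0.0998]
eef_rot: [[-0.004, 1.0, -0.002], [1.0, 0.004, 0.001], [0.001, -0.002, -1.0]]
force: [-0.6, -0.5, -3.2]
width: 0.0615
grasp_force: 25.0
```

Request:
send_rows([
  [[-1,0,0,-0.8,0,0,0],[-1,0,0,-1.3,0,0,0],[-1,0,0,-1.55,0,0,0],[-1,0,0,-1.6,0,0,0],[-1,0,0,-1.62,0,0,0],[-1,0,0,-1.64,0,0,0]],
])

```text
time_s: 12.12
ee_pos: [0.5989, -0.0997, 0.0524]
eef_rot: [[-0.0, 1.0, -0.001], [1.0, 0.0, -0.001], [-0.001, -0.001, -1.0]]
force: [-6.1, -0.5, 7.5]
width: 0.0613
grasp_force: 25.0
```

Request:
send_rows([
  [[1,0,0,0,0,0,0],[1,0,0,0,0,0,0],[1,0,0,0,0,0,0],[1,0,0,0,0,0,-2],[1,0,0,0,0,0,-4],[1,0,0,0,0,0,-6],[1,0,0,0,0,0,-8],[1,0,0,0,0,0,-10]],
])

```text
time_s: 13.12
ee_pos: [0.5992, -0.099, 0.0513]
eef_rot: [[0.77, 0.639, 0.0], [0.639, -0.77, 0.0], [0.0, 0.0, -1.0]]
force: [-0.8, -0.1, 0.8]
width: 0.087
grasp_force: 0.0
```

Request:
send_rows([
  [[1,0,0,0,0,0,-2],[1,0,0,0,0,0,-4],[1,0,0,0,0,0,-6],[1,0,0,0,0,0,-8],[1,0,0,0,0,0,-8],[-1,0,0,0,0,0,-8],[-1,0,0,0,0,0,-8],[-1,0,0,0,0,0,-8]],
], grip_force=6)

```text
time_s: 14.12
ee_pos: [0.599, -0.0991, 0.0513]
eef_rot: [[1.0, 0.001, 0.0], [0.001, -1.0, 0.0], [0.0, -0.0, -1.0]]
force: [0.7, -0.8, 1.2]
width: 0.0646
grasp_force: 0.0
```

Request:
send_rows([
  [[-1,0,0,0,0,0,0],[-1,0,0,0,0,0,0],[-1,0,0,0,0,0,0]],
])

```text
time_s: 14.5
ee_pos: [0.599, -0.0991, 0.0513]
eef_rot: [[1.0, 0.0, 0.0], [0.0, -1.0, 0.0], [0.0, -0.0, -1.0]]
force: [0.2, -0.1, -0.7]
width: 0.0618
grasp_force: 6.0
```

Request:
send_rows([
  [[1,0,0,0,0,0,0],[1,0,0,0,0,0,0],[1,0,0,0,0,0,0],[1,0,0,1.5,0,0,0],[1,0,0,3.2,0,0,0],[1,0,0,3.2,0,0,0]],
])

```text
time_s: 15.25
ee_pos: [0.6026, -0.1001, 0.1531]
eef_rot: [[1.0, 0.0, 0.01], [0.0, -1.0, -0.003], [0.01, 0.003, -1.0]]
force: [0.0, 0.6, -0.2]
width: 0.087
grasp_force: 0.0
```

```bash
python3 - <<'E'
from h import *
for n,l in(('scene',(221.9,166.3)),('top',(472,269.4))):
    c=snap(n,n+'3.png')['pixels'];r=cv2.imread(f'pics/{n}1.png')[:,:,::-1]
    print(n,l,blob(r,*l),blob(c,*l))
print(env.get_obs()['ee_pos'])
E
```

```text
scene (221.9, 166.3) (array([223.4, 170.7]), array([  9,  12,  30,  32, 665], dtype=int32)) (array([223.1, 171.2]), array([ 10,  12,  29,  32, 699], dtype=int32))
top (472, 269.4) (array([470.7, 269.2]), array([  6,   9,  29,  27, 582], dtype=int32)) (array([469.8, 269.7]), array([  5,   9,  30,  28, 651], dtype=int32))
[ 0.59929728 -0.09922593  0.14795565]
```

Request:
send_rows([
  [[1,-0.6,-1.7,0,0,0,0],[1,-1.3,-3.4,0,0,0,0],[1,-2,-5.1,0,0,0,0],[1,-2.7,-6.9,0,0,0,0],[1,-3.51,-9.15,0,0,0,0],[1,-3.51,-9.15,0,0,0,0],[1,-3.51,-9.15,0,0,0,0]],
])

```text
time_s: 16.23
ee_pos: [0.4926, -0.3732, 0.1454]
eef_rot: [[1.0, -0.002, -0.002], [-0.002, -1.0, 0.003], [-0.002, -0.003, -1.0]]
force: [0.0, -0.5, -0.6]
width: 0.0868
grasp_force: 0.0
```

Request:
send_rows([
  [[1,0,0,-1.5,0,0,0],[1,0,0,-2.8,0,0,0],[1,0,0,-3.53,0,0,0],[1,0,0,-3.53,0,0,0],[-1,0,0,-3.53,0,0,0],[-1,0,0,-3.53,0,0,0],[-1,0,0,-3.53,0,0,0],[-1,0,0,-3.53,0,0,0]],
], grip_force=25)

```text
time_s: 17.23
ee_pos: [0.4942, -0.3741, 0.0426]
eef_rot: [[1.0, 0.0, 0.001], [0.0, -1.0, -0.001], [0.001, 0.001, -1.0]]
force: [-0.5, 0.7, 5.1]
width: 0.0614
grasp_force: 25.0
```

Request:
send_rows([
  [[-1,0,0,0,0,0,0],[-1,0,0,0,0,0,0]],
])

```text
time_s: 17.48
ee_pos: [0.4942, -0.3741, 0.0426]
eef_rot: [[1.0, 0.0, 0.001], [0.0, -1.0, -0.001], [0.001, 0.001, -1.0]]
force: [-1.0, 0.7, 5.7]
width: 0.0613
grasp_force: 25.0
```

Request:
send_rows([
  [[-1,0,0,1,0,0,0],[-1,0,0,2,0,0,0],[-1,-0.1,1.9,2,0,0,0],[-1,-0.2,3.8,2,0,0,0],[-1,-0.3,5.7,2,0,0,0],[-1,-0.4,7.5,2,0,0,0],[-1,-0.47,9.14,2,0,0,0],[-1,-0.47,9.14,2,0,0,0]],
])

```text
time_s: 18.48
ee_pos: [0.4784, -0.0962, 0.1007]
eef_rot: [[1.0, 0.004, -0.002], [0.004, -1.0, 0.001], [-0.002, -0.001, -1.0]]
force: [0.2, -1.4, -1.8]
width: 0.0612
grasp_force: 25.0
```

Request:
send_rows([
  [[-1,0,0,-0.8,0,0,0],[-1,0,0,-1.3,0,0,0],[-1,0,0,-1.55,0,0,0],[-1,0,0,-1.6,0,0,0],[-1,0,0,-1.62,0,0,0],[-1,0,0,-1.64,0,0,0]],
])

```text
time_s: 19.23
ee_pos: [0.4801, -0.0997, 0.0528]
eef_rot: [[1.0, 0.0, 0.001], [0.0, -1.0, -0.0], [0.001, 0.0, -1.0]]
force: [-0.4, -0.6, -1.4]
width: 0.0612
grasp_force: 25.0
```

Request:
send_rows([
  [[-1,0,0,-0.05,0,0,0],[-1,0,0,-0.05,0,0,0],[1,0,0,-0.05,0,0,0],[1,0,0,-0.05,0,0,0],[1,0,0,-0.05,0,0,0],[1,0,0,-0.05,0,0,2],[1,0,0,-0.05,0,0,4],[1,0,0,-0.05,0,0,6]],
])

```text
time_s: 20.23
ee_pos: [0.4796, -0.0994, 0.0506]
eef_rot: [[0.863, 0.505, -0.0], [0.505, -0.863, 0.0], [-0.0, -0.0, -1.0]]
force: [-0.0, 0.2, 0.5]
width: 0.0868
grasp_force: 0.0
```

Request:
send_rows([
  [[1,0,0,0,0,0,2],[1,0,0,0,0,0,4],[1,0,0,0,0,0,6],[1,0,0,0,0,0,8],[1,0,0,0,0,0,10],[1,0,0,0,0,0,12],[1,0,0,0,0,0,12],[-1,0,0,0,0,0,12]],
], grip_force=6)

```text
time_s: 21.22
ee_pos: [0.4796, -0.0994, 0.0507]
eef_rot: [[0.003, 1.0, -0.0], [1.0, -0.003, 0.0], [0.0, -0.0, -1.0]]
force: [0.4, 0.4, 0.7]
width: 0.0829
grasp_force: 0.0
```

Request:
send_rows([
  [[-1,0,0,0,0,0,0],[-1,0,0,0,0,0,0],[-1,0,0,0,0,0,0],[-1,0,0,0,0,0,0]],
])

```text
time_s: 21.72
ee_pos: [0.4797, -0.0994, 0.0508]
eef_rot: [[0.0, 1.0, 0.0], [1.0, -0.0, -0.0], [-0.0, 0.0, -1.0]]
force: [1.0, -0.4, -0.5]
width: 0.0617
grasp_force: 6.0
```

Request:
send_rows([
  [[1,0,0,0,0,0,0],[1,0,0,0,0,0,0],[1,0,0,0,0,0,0],[1,0,0,1.5,0,0,0],[1,0,0,3,0,0,0],[1,0,0,3.2,0,0,0],[1,0,0,3.2,0,0,0]],
])

```text
time_s: 22.6
ee_pos: [0.4796, -0.0994, 0.1468]
eef_rot: [[-0.0, 1.0, 0.001], [1.0, 0.0, -0.0], [-0.0, 0.001, -1.0]]
force: [-0.8, 0.6, 0.6]
width: 0.0868
grasp_force: 0.0
```

Request:
send_rows([
  [[1,-0.2,2,0,0,0,0],[1,-0.4,4,0,0,0,0],[1,-0.6,6,0,0,0,0],[1,-0.8,8,0,0,0,0],[1,-1.0,10,0,0,0,0],[1,-1.2,12,0,0,0,0],[1,-1.5,14.31,0,0,0,0],[1,-1.5,14.31,0,0,0,0]],
])

```text
time_s: 23.6
ee_pos: [0.4322, 0.3328, 0.1444]
eef_rot: [[-0.005, 1.0, -0.003], [1.0, 0.005, -0.001], [-0.001, -0.003, -1.0]]
force: [0.1, -0.9, 0.6]
width: 0.087
grasp_force: 0.0
```

Request:
send_rows([
  [[1,0,0,-0.5,0,0,0],[1,0,0,-1,0,0,0],[1,0,0,-1,0,0,0]],
])

```text
time_s: 23.98
ee_pos: [0.4333, 0.3276, 0.1139]
eef_rot: [[0.002, 1.0, -0.004], [1.0, -0.002, -0.003], [-0.003, -0.004, -1.0]]
force: [-0.1, 0.2, 0.7]
width: 0.0871
grasp_force: 0.0
```

```bash
python3 - <<'E'
from h import *
s=snap('scene','scene4.png')['pixels'];t=snap('top','top4.png')['pixels']
def cr(i,u,v,w,h,k): return cv2.resize(i[v:v+h,u:u+w,::-1],None,fx=k,fy=k,interpolation=cv2.INTER_CUBIC)
cv2.imwrite('pics/c4.png',np.vstack([np.hstack([cr(t,120,220,110,100,3.5),cr(s,445,225,110,130,3.5)[:350]]),cv2.resize(cr(t,250,190,220,125,3.5),(770,437))[:240]]) )
print(env.get_obs()['ee_pos'])
E
```

```text
[0.43470883 0.32872414 0.11616783]
```

View pics/c4.png

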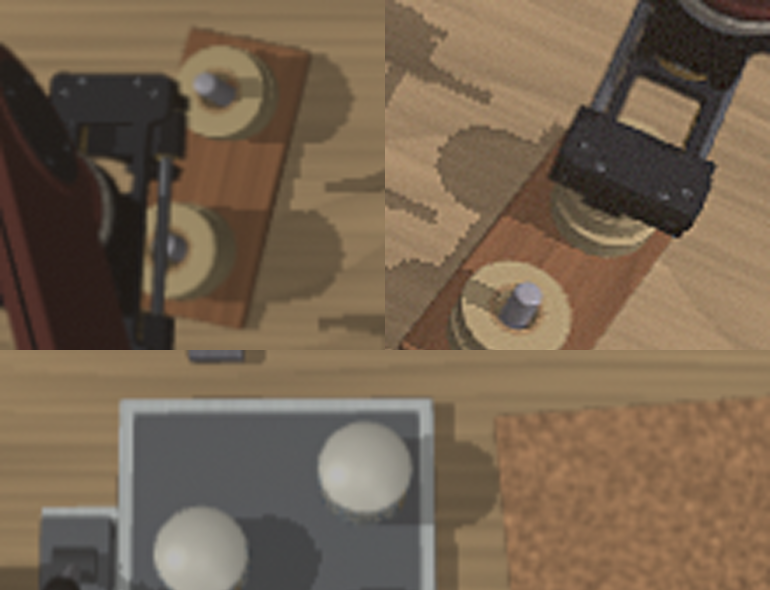

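The gripper stands over the three-roll stack. The far stack and the cups on the plate are in order.

Request:
send_rows([
  [[1,0,0,-0.5,0,0,0],[1,0,0,-1,0,0,0],[1,0,0,-1.3,0,0,0],[1,0,0,-1.42,0,0,0],[1,0,0,-1.42,0,0,0],[-1,0,0,-1.42,0,0,0],[-1,0,0,-1.42,0,0,0],[-1,0,0,-1.42,0,0,0]],
], grip_force=5)

```text
time_s: 25.08
ee_pos: [0.4348, 0.33, 0.0745]
eef_rot: [[-0.0, 1.0, 0.001], [1.0, 0.0, 0.0], [0.0, 0.001, -1.0]]
force: [-0.0, 0.3, -0.4]
width: 0.0649
grasp_force: 0.0
```

Request:
send_rows([
  [[-1,0,0,0,0,0,0],[-1,0,0,0,0,0,0],[-1,0,0,0,0,0,0]],
])

```text
time_s: 25.45
ee_pos: [0.4347, 0.33, 0.0744]
eef_rot: [[-0.0, 1.0, 0.0], [1.0, 0.0, 0.0], [0.0, 0.0, -1.0]]
force: [-0.2, -0.5, 2.7]
width: 0.0624
grasp_force: 5.0
```

Request:
send_rows([
  [[1,0,0,0,0,0,0],[1,0,0,0,0,0,0],[1,0,0,0,0,0,-2],[1,0,0,0,0,0,-4],[1,0,0,0,0,0,-6],[1,0,0,0,0,0,-8],[1,0,0,0,0,0,-10],[1,0,0,0,0,0,-12]],
])

```text
time_s: 26.45
ee_pos: [0.4344, 0.3298, 0.0739]
eef_rot: [[0.869, 0.495, -0.0], [0.495, -0.869, -0.0], [-0.0, -0.0, -1.0]]
force: [-0.5, 0.8, -0.5]
width: 0.0868
grasp_force: 0.0
```

Request:
send_rows([
  [[1,0,0,0,0,0,-2],[1,0,0,0,0,0,-4],[1,0,0,0,0,0,-6],[1,0,0,0,0,0,-6],[-1,0,0,0,0,0,-6],[-1,0,0,0,0,0,-6],[-1,0,0,0,0,0,-6],[-1,0,0,0,0,0,-6]],
], grip_force=15)

```text
time_s: 27.45
ee_pos: [0.4346, 0.3299, 0.0741]
eef_rot: [[1.0, 0.001, 0.0], [0.001, -1.0, 0.0], [0.0, -0.0, -1.0]]
force: [0.9, 1.2, -0.5]
width: 0.0647
grasp_force: 15.0
```

Request:
send_rows([
  [[-1,0,0,0,0,0,0],[-1,0,0,0,0,0,0],[-1,0,0,0,0,0,0]],
])

```text
time_s: 27.82
ee_pos: [0.4346, 0.3299, 0.0742]
eef_rot: [[1.0, 0.0, 0.0], [0.0, -1.0, 0.0], [0.0, -0.0, -1.0]]
force: [0.3, 0.3, -0.2]
width: 0.0648
grasp_force: 15.0
```

Request:
send_rows([
  [[-1,0,0,0.4,0,0,0],[-1,0,0,0.8,0,0,0],[-1,0,0,1.4,0,0,0],[-1,0,0,2,0,0,0],[-1,0,0,3,0,0,0],[-1,0,0,3,0,0,0]],
])

```text
time_s: 28.58
ee_pos: [0.4367, 0.3311, 0.1681]
eef_rot: [[1.0, 0.0, 0.006], [0.0, -1.0, 0.003], [0.006, -0.003, -1.0]]
force: [0.6, -0.3, -0.9]
width: 0.0643
grasp_force: 15.0
```

```bash
python3 - <<'E'
from h import *
s=snap('scene','scene5.png')['pixels'];t=snap('top','top5.png')['pixels']
def cr(i,u,v,w,h,k): return cv2.resize(i[v:v+h,u:u+w,::-1],None,fx=k,fy=k,interpolation=cv2.INTER_CUBIC)
cv2.imwrite('pics/c5.png',np.hstack([cr(t,120,210,100,120,4),cr(s,450,225,100,120,4)]))
o=env.get_obs();print(o['ee_pos'],o['width'],o['force'])
E
```

```text
[0.43472336 0.32995617 0.16460957] 0.06445497490491882 [-0.11807945 -0.5843042  -0.86685406]
```

View pics/c5.png

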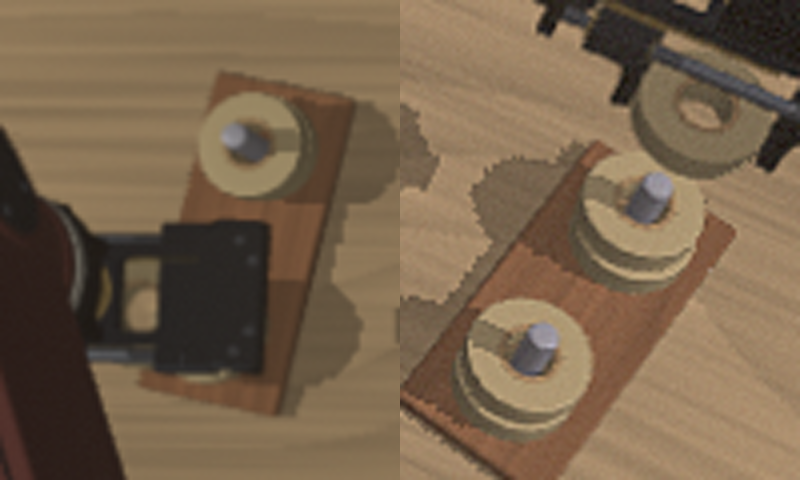

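One roll is held level, and two are left on each spindle. I'll check that the cups on the plate still stand where they were put.

```bash
cat > chk.py <<'E'
from h import *
import sys
P=dict(a=(.540,.0098),b=(.599,-.0991),c=(.4797,-.0994))
for n in('scene','top'):
    c=snap(n,n+sys.argv[1]+'.png')
    for k,p in P.items():
        e=proj(c,(*p,.068))
        try: print(n,k,np.round(e,1),*blob(c['pixels'],*e))
        except Exception as x: print(n,k,'none')
o=env.get_obs();print(o['ee_pos'],o['time_s'])
E
python3 chk.py 6
```

```text
scene a [354.4 245.6] [355.1 248.9] [   0    5   45   40 1013]
scene b [297.7 245.4] [301.2 247. ] [   0    0   45   45 1483]
scene c [324.2 205. ] [322.2 208.9] [  0   7  45  38 853]
top a [306.4 246.9] [306.5 247.8] [  9  10  28  28 594]
top b [353.5 222.3] [353.4 223.4] [  9  10  28  27 587]
top c [353.4 273.2] [354.3 274.7] [ 10  11  27  26 526]
[0.43390493 0.32952353 0.16313954] 28.775
```

Request:
send_rows([
  [[-1,0.6,-1.8,0,0,0,0],[-1,1.2,-3.6,0,0,0,0],[-1,1.8,-5.4,0,0,0,0],[-1,2.4,-7.2,0,0,0,0],[-1,2.9,-8.8,0,0,0,0],[-1,3.4,-10.2,0,0,0,0],[-1,3.51,-10.67,0,0,0,0],[-1,3.51,-10.67,0,0,0,0]],
])

```text
time_s: 29.78
ee_pos: [0.5392, 0.0094, 0.1631]
eef_rot: [[1.0, -0.002, -0.002], [-0.002, -1.0, 0.001], [-0.002, -0.001, -1.0]]
force: [-0.1, 1.0, -1.0]
width: 0.0644
grasp_force: 15.0
```

Request:
send_rows([
  [[-1,0,0,-0.8,0,0,0],[-1,0,0,-1.5,0,0,0],[-1,0,0,-1.9,0,0,0],[-1,0,0,-2.0,0,0,0],[-1,0,0,-2.0,0,0,0],[-1,0,0,-2.0,0,0,0]],
])

```text
time_s: 30.52
ee_pos: [0.5405, 0.0098, 0.1051]
eef_rot: [[1.0, 0.0, 0.002], [0.0, -1.0, -0.0], [0.002, 0.0, -1.0]]
force: [0.2, -0.6, -0.2]
width: 0.0646
grasp_force: 15.0
```

Request:
send_rows([
  [[-1,0,0,-0.1,0,0,0],[-1,0,0,-0.14,0,0,0],[-1,0,0,-0.17,0,0,0],[-1,0,0,-0.19,0,0,0],[-1,0,0,-0.19,0,0,0],[-1,0,0,-0.19,0,0,0]],
])

```text
time_s: 31.28
ee_pos: [0.54, 0.0098, 0.0988]
eef_rot: [[1.0, 0.0, 0.0], [0.0, -1.0, -0.0], [0.0, 0.0, -1.0]]
force: [-1.7, 0.0, 4.1]
width: 0.0646
grasp_force: 15.0
```

Request:
send_rows([
  [[0.52,0,0,0.02,0,0,0],[0.6,0,0,0.02,0,0,0],[0.75,0,0,0.02,0,0,0],[0.85,0,0,0.02,0,0,0],[0.85,0,0,0.6,0,0,0],[0.85,0,0,1.6,0,0,0],[0.85,0,0,3,0,0,0],[0.85,0,0,3,0,0,0]],
])

```text
time_s: 32.28
ee_pos: [0.543, 0.0095, 0.1941]
eef_rot: [[1.0, 0.0, 0.009], [0.0, -1.0, -0.001], [0.009, 0.001, -1.0]]
force: [0.2, -0.1, -0.6]
width: 0.0805
grasp_force: 0.0
```

Request:
send_rows([
  [[0.85,-0.4,2,0,0,0,0],[0.85,-0.9,4,0,0,0,0],[0.85,-1.4,6,0,0,0,0],[0.85,-2.2,8,0,0,0,0],[0.85,-3.5,10.67,0,0,0,0],[0.85,-3.5,10.67,0,0,0,0],[0.85,-3.5,10.67,0,0,0,0],[0.85,-3.5,10.67,0,0,0,0]],
])

```text
time_s: 33.28
ee_pos: [0.435, 0.3293, 0.1883]
eef_rot: [[1.0, 0.0, -0.0], [0.0, -1.0, -0.001], [-0.0, 0.001, -1.0]]
force: [-0.4, 1.1, 0.2]
width: 0.0803
grasp_force: 0.0
```

```bash
python3 chk.py 7; python3 - <<'E'
import cv2,numpy as np
s=cv2.imread('pics/scene7.png');t=cv2.imread('pics/top7.png')
def cr(i,u,v,w,h,k): return cv2.resize(i[v:v+h,u:u+w],None,fx=k,fy=k,interpolation=cv2.INTER_CUBIC)
cv2.imwrite('pics/c7.png',np.hstack([cr(t,255,195,130,115,3),cr(s,275,185,130,115,3)]))
E
```

```text
scene a [354.4 245.6] [359.9 260.7] [  8  25  37  20 360]
scene b [297.7 245.4] [299.7 247.2] [   0    0   45   45 1349]
scene c [324.2 205. ] [321.9 209.4] [  0   7  45  38 876]
top a [306.4 246.9] [285.5 245.7] [  0   0   4  45 175]
top b [353.5 222.3] [353.4 223.4] [  9  10  28  27 587]
top c [353.4 273.2] [354.  274.3] [ 10  10  27  27 541]
[0.43547049 0.32881554 0.18840816] 33.375
```

View pics/c7.png

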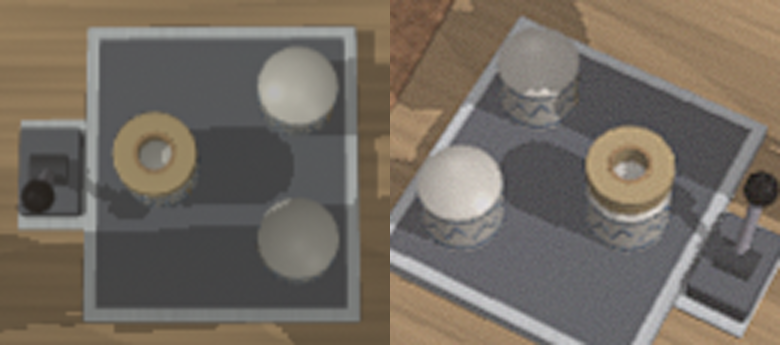

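The roll lies level and centred on cup a. Next comes the second roll of the near stack.

Request:
send_rows([
  [[1,0,0,-1.5,0,0,0],[1,0,0,-3,0,0,0],[1,0,0,-4,0,0,0],[1,0,0,-4.47,0,0,0],[1,0,0,-4.47,0,0,0],[-1,0,0,-4.47,0,0,0],[-1,0,0,-4.47,0,0,0],[-1,0,0,-4.47,0,0,0]],
], grip_force=5)

```text
time_s: 34.38
ee_pos: [0.4355, 0.3304, 0.0554]
eef_rot: [[1.0, 0.0, 0.002], [0.0, -1.0, 0.001], [0.002, -0.001, -1.0]]
force: [-0.1, 0.6, 2.3]
width: 0.0652
grasp_force: 5.4
```

Request:
send_rows([
  [[-1,0,0,0,0,0,0],[-1,0,0,0,0,0,0],[-1,0,0,0,0,0,0],[1,0,0,0,0,0,0],[1,0,0,0,0,0,0],[1,0,0,0,0,0,2],[1,0,0,0,0,0,4],[1,0,0,0,0,0,6]],
])

```text
time_s: 35.38
ee_pos: [0.4345, 0.3297, 0.0538]
eef_rot: [[0.863, 0.505, -0.001], [0.505, -0.863, -0.001], [-0.001, 0.0, -1.0]]
force: [0.5, 0.2, -0.3]
width: 0.0869
grasp_force: 0.0
```

Request:
send_rows([
  [[1,0,0,0,0,0,2],[1,0,0,0,0,0,4],[1,0,0,0,0,0,6],[1,0,0,0,0,0,8],[1,0,0,0,0,0,10],[1,0,0,0,0,0,12],[1,0,0,0,0,0,12],[-1,0,0,0,0,0,12]],
], grip_force=15)

```text
time_s: 36.38
ee_pos: [0.4347, 0.3298, 0.0541]
eef_rot: [[0.003, 1.0, -0.0], [1.0, -0.003, -0.0], [-0.0, -0.0, -1.0]]
force: [0.3, -0.1, 0.4]
width: 0.0828
grasp_force: 0.0
```

Request:
send_rows([
  [[-1,0,0,0,0,0,0],[-1,0,0,0,0,0,0],[-1,0,0,0,0,0,0],[-1,0,0,0,0,0,0],[-1,0,0,0,0,0,0]],
])

```text
time_s: 37.0
ee_pos: [0.4349, 0.3299, 0.0543]
eef_rot: [[-0.0, 1.0, -0.0], [1.0, 0.0, 0.0], [0.0, -0.0, -1.0]]
force: [0.7, 0.5, -0.0]
width: 0.063
grasp_force: 15.0
```

Request:
send_rows([
  [[-1,0,0,0.4,0,0,0],[-1,0,0,0.8,0,0,0],[-1,0,0,1.4,0,0,0],[-1,0,0,2,0,0,0],[-1,0,0,3,0,0,0],[-1,0,0,3.7,0,0,0],[-1,0,0,3.7,0,0,0],[-1,0,0,3.7,0,0,0]],
])

```text
time_s: 38.0
ee_pos: [0.4345, 0.3297, 0.165]
eef_rot: [[-0.0, 1.0, -0.0], [1.0, 0.0, -0.0], [-0.0, -0.0, -1.0]]
force: [0.3, -0.6, -1.4]
width: 0.0628
grasp_force: 15.0
```

```bash
python3 chk.py 8; python3 - <<'E'
import cv2,numpy as np
s=cv2.imread('pics/scene8.png');t=cv2.imread('pics/top8.png')
def cr(i,u,v,w,h,k): return cv2.resize(i[v:v+h,u:u+w],None,fx=k,fy=k,interpolation=cv2.INTER_CUBIC)
cv2.imwrite('pics/c8.png',np.hstack([cr(s,450,200,110,130,4)]))
E
```

```text
scene a [354.4 245.6] [356.7 261.3] [  0  26  45  19 411]
scene b [297.7 245.4] [299.6 247.3] [   0    0   45   45 1334]
scene c [324.2 205. ] [322.3 209. ] [  0   7  45  38 857]
top a [306.4 246.9] [285.5 245.7] [  0   0   4  45 175]
top b [353.5 222.3] [353.3 223.4] [  9  10  28  27 590]
top c [353.4 273.2] [354.3 274.5] [ 10  11  27  26 534]
[0.43411872 0.32945942 0.16412188] 38.1
```

View pics/c8.png

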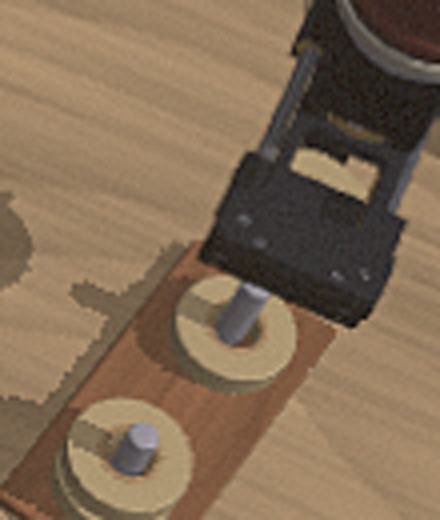

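One roll is lifted and one is left on the near spindle. The cups still read as placed.

Request:
send_rows([
  [[-1,0.7,-1.9,0,0,0,0],[-1,1.4,-3.8,0,0,0,0],[-1,2.1,-5.7,0,0,0,0],[-1,2.8,-7.6,0,0,0,0],[-1,3.5,-9.5,0,0,0,0],[-1,4.3,-11.4,0,0,0,0],[-1,5,-13.2,0,0,0,0],[-1,5.48,-14.3,0,0,0,0]],
])

```text
time_s: 39.1
ee_pos: [0.5992, -0.1019, 0.164]
eef_rot: [[0.002, 1.0, -0.002], [1.0, -0.002, 0.0], [0.0, -0.002, -1.0]]
force: [0.4, 0.8, -1.5]
width: 0.0627
grasp_force: 15.0
```

Request:
send_rows([
  [[-1,0,0,-0.5,0,0,0],[-1,0,0,-1.2,0,0,0],[-1,0,0,-1.7,0,0,0],[-1,0,0,-2.0,0,0,0],[-1,0,0,-2.0,0,0,0],[-1,0,0,-2.0,0,0,0]],
])

```text
time_s: 39.85
ee_pos: [0.5998, -0.0989, 0.1061]
eef_rot: [[-0.001, 1.0, 0.001], [1.0, 0.001, -0.0], [-0.0, 0.001, -1.0]]
force: [0.4, 0.6, -1.2]
width: 0.0628
grasp_force: 15.0
```

Request:
send_rows([
  [[-1,-0.02,0,-0.1,0,0,0],[-1,-0.02,0,-0.15,0,0,0],[-1,-0.02,0,-0.18,0,0,0],[-1,-0.02,0,-0.2,0,0,0],[-1,-0.02,0,-0.21,0,0,0],[-1,-0.02,0,-0.21,0,0,0]],
])

```text
time_s: 40.6
ee_pos: [0.5987, -0.0991, 0.0992]
eef_rot: [[-0.0, 1.0, 0.0], [1.0, 0.0, -0.0], [-0.0, 0.0, -1.0]]
force: [-0.0, -0.5, -0.3]
width: 0.0628
grasp_force: 15.0
```

Request:
send_rows([
  [[-1,0,0,-0.02,0,0,0],[-1,0,0,-0.02,0,0,0],[0.5,0,0,-0.02,0,0,0],[0.6,0,0,-0.02,0,0,0],[0.75,0,0,-0.02,0,0,0],[0.85,0,0,-0.02,0,0,0],[0.85,0,0,0.6,0,0,0],[0.85,0,0,1.6,0,0,0]],
])

```text
time_s: 41.6
ee_pos: [0.598, -0.0989, 0.1475]
eef_rot: [[-0.0, 1.0, -0.002], [1.0, 0.0, 0.001], [0.001, -0.002, -1.0]]
force: [0.2, -0.9, 0.1]
width: 0.0804
grasp_force: 0.0
```

Request:
send_rows([
  [[0.85,0,0,1.4,0,0,0],[0.85,0,1,1.4,0,0,0],[0.85,-0.5,4,1.4,0,0,0],[0.85,-0.8,6,1.4,0,0,0],[0.85,-1,8,1.4,0,0,0],[0.85,-1.3,10,1.4,0,0,0],[0.85,-1.8,12,1.4,0,0,0],[0.85,-1.83,13.62,1.4,0,0,0]],
])

```text
time_s: 42.6
ee_pos: [0.5441, 0.3038, 0.191]
eef_rot: [[-0.0, 1.0, 0.002], [1.0, 0.0, 0.001], [0.001, 0.002, -1.0]]
force: [1.2, -1.0, 1.1]
width: 0.0806
grasp_force: 0.0
```

```bash
python3 chk.py 9; python3 - <<'E'
import cv2,numpy as np
s=cv2.imread('pics/scene9.png');t=cv2.imread('pics/top9.png')
def cr(i,u,v,w,h,k): return cv2.resize(i[v:v+h,u:u+w],None,fx=k,fy=k,interpolation=cv2.INTER_CUBIC)
cv2.imwrite('pics/c9.png',np.vstack([np.hstack([cr(t,255,195,130,115,3),cr(s,275,185,130,115,3)]),np.hstack([cr(t,120,220,130,70,3),cr(s,430,255,130,70,3)])]))
E
```

```text
scene a [354.4 245.6] [352.5 227.3] [  0   0  45  15 378]
scene b [297.7 245.4] [293.8 259.8] [  0  21  44  24 453]
scene c [324.2 205. ] [327.2 210.7] [   0    8   45   37 1112]
top a [306.4 246.9] [285.5 244.2] [  0   0   5  45 171]
top b [353.5 222.3] [360.1 214.4] [  0   4  43  41 355]
top c [353.4 273.2] [353.7 274.7] [  9  11  28  26 580]
[0.5431928  0.30769687 0.19091522] 42.7
```

View pics/c9.png

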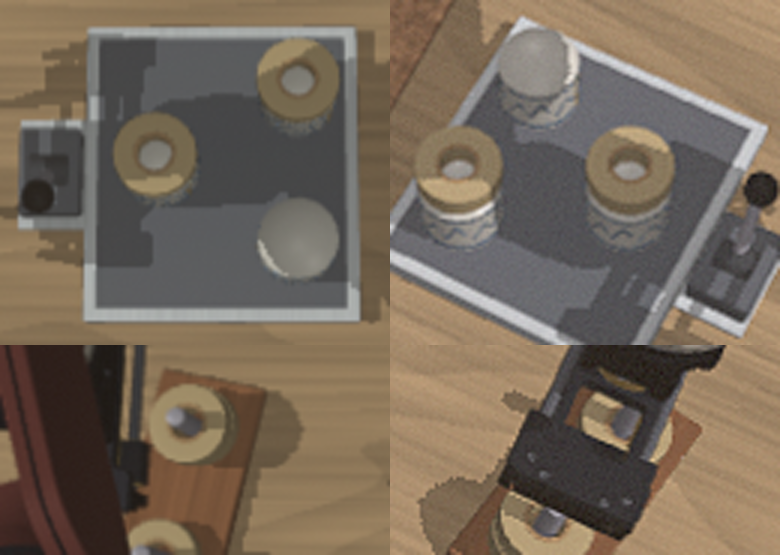

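Both rolls sit centred, and cup c is in place. Now the far spindle's top roll.

Request:
send_rows([
  [[1,0,0,-0.3,0,0,0],[1,0,0,-2,0,0,0],[1,0,0,-3.5,0,0,0],[1,0,0,-4.3,0,0,0],[1,0,0,-4.56,0,0,0],[1,0,0,-4.56,0,0,0],[-1,0,0,-4.56,0,0,0],[-1,0,0,-4.56,0,0,0]],
], grip_force=5)

```text
time_s: 43.7
ee_pos: [0.5454, 0.3019, 0.0538]
eef_rot: [[-0.0, 1.0, 0.002], [1.0, 0.0, 0.001], [0.001, 0.002, -1.0]]
force: [0.2, 0.3, -0.1]
width: 0.0742
grasp_force: 0.0
```

Request:
send_rows([
  [[-1,0,0,0,0,0,0],[-1,0,0,0,0,0,0],[-1,0,0,0,0,0,0],[-1,0,0,0,0,0,0]],
])

```text
time_s: 44.2
ee_pos: [0.5449, 0.3019, 0.053]
eef_rot: [[-0.0, 1.0, 0.001], [1.0, 0.0, 0.0], [0.0, 0.001, -1.0]]
force: [-0.8, -0.8, 5.2]
width: 0.0637
grasp_force: 5.0
```

Request:
send_rows([
  [[1,0,0,0,0,0,0],[1,0,0,0,0,0,0],[1,0,0,0,0,0,-2],[1,0,0,0,0,0,-4],[1,0,0,0,0,0,-6],[1,0,0,0,0,0,-8],[1,0,0,0,0,0,-10],[1,0,0,0,0,0,-12]],
])

```text
time_s: 45.2
ee_pos: [0.544, 0.3015, 0.0516]
eef_rot: [[0.869, 0.495, -0.001], [0.495, -0.869, -0.0], [-0.001, -0.0, -1.0]]
force: [-0.3, -0.4, 0.2]
width: 0.0873
grasp_force: 0.0
```

Request:
send_rows([
  [[1,0,0,0,0,0,-2],[1,0,0,0,0,0,-4],[1,0,0,0,0,0,-6],[1,0,0,0,0,0,-6],[-1,0,0,0,0,0,-6],[-1,0,0,0,0,0,-6],[-1,0,0,0,0,0,-6],[-1,0,0,0,0,0,-6]],
], grip_force=15)

```text
time_s: 46.2
ee_pos: [0.5438, 0.3058, 0.0521]
eef_rot: [[1.0, 0.001, 0.0], [0.001, -1.0, 0.007], [0.0, -0.007, -1.0]]
force: [0.0, 16.3, -6.3]
width: 0.0638
grasp_force: 15.0
```

Request:
send_rows([
  [[-1,0,0,0,0,0,0],[-1,0,0,0,0,0,0],[-1,0,0,0,0,0,0]],
])

```text
time_s: 46.58
ee_pos: [0.5437, 0.3058, 0.0521]
eef_rot: [[1.0, 0.002, 0.0], [0.002, -1.0, 0.007], [0.0, -0.007, -1.0]]
force: [-0.1, 16.3, -4.9]
width: 0.0638
grasp_force: 15.0
```

Request:
send_rows([
  [[-1,0,0.12,0.02,0,0,0],[-1,0,0.25,0.02,0,0,0],[-1,0,0.25,0.02,0,0,0],[-1,0,0.25,0.02,0,0,0]],
])

```text
time_s: 47.08
ee_pos: [0.5445, 0.3088, 0.0528]
eef_rot: [[1.0, 0.0, -0.0], [0.0, -1.0, -0.0], [-0.0, 0.0, -1.0]]
force: [0.2, -0.7, -1.1]
width: 0.0636
grasp_force: 15.0
```

Request:
send_rows([
  [[1,0,0,0,0,0,0],[1,0,0,0,0,0,0],[-1,0,0,0,0,0,0],[-1,0,0,0,0,0,0],[-1,0,0,0,0,0,0],[-1,0,0,0,0,0,0],[-1,0,0,0,0,0,0],[-1,0,0,0,0,0,0]],
])

```text
time_s: 48.08
ee_pos: [0.5444, 0.3091, 0.0529]
eef_rot: [[1.0, 0.0, 0.0], [0.0, -1.0, -0.0], [0.0, 0.0, -1.0]]
force: [0.3, -0.4, -0.2]
width: 0.0634
grasp_force: 15.0
```

Request:
send_rows([
  [[-1,0,0,0.4,0,0,0],[-1,0,0,0.8,0,0,0],[-1,0,0,1.4,0,0,0],[-1,0,0,2,0,0,0],[-1,0,0,3,0,0,0],[-1,0,0,3.8,0,0,0],[-1,0,0,3.8,0,0,0],[-1,0,0,3.8,0,0,0]],
])

```text
time_s: 49.08
ee_pos: [0.544, 0.309, 0.1664]
eef_rot: [[1.0, 0.0, -0.001], [0.0, -1.0, -0.0], [-0.001, 0.0, -1.0]]
force: [0.7, 0.6, -0.9]
width: 0.0636
grasp_force: 15.0
```

```bash
python3 chk.py 10; python3 - <<'E'
import cv2,numpy as np
s=cv2.imread('pics/scene10.png');t=cv2.imread('pics/top10.png')
def cr(i,u,v,w,h,k): return cv2.resize(i[v:v+h,u:u+w],None,fx=k,fy=k,interpolation=cv2.INTER_CUBIC)
cv2.imwrite('pics/c10.png',np.vstack([np.hstack([cr(t,255,195,130,100,3),cr(s,275,185,130,100,3)]),np.hstack([cr(t,120,200,130,95,3),cr(s,430,225,130,95,3)])]))
E
```

```text
scene a [354.4 245.6] [357.1 230.2] [  0   0  45  28 498]
scene b [297.7 245.4] [293.6 259.8] [  0  21  44  24 461]
scene c [324.2 205. ] [327.2 210.6] [   0    8   45   37 1099]
top a [306.4 246.9] [285.5 245.2] [  0   0   5  45 178]
top b [353.5 222.3] [360.1 214.4] [  0   4  43  41 355]
top c [353.4 273.2] [353.9 274.6] [ 10  11  27  26 564]
[0.54354064 0.30870958 0.16530487] 49.175
```

View pics/c10.png

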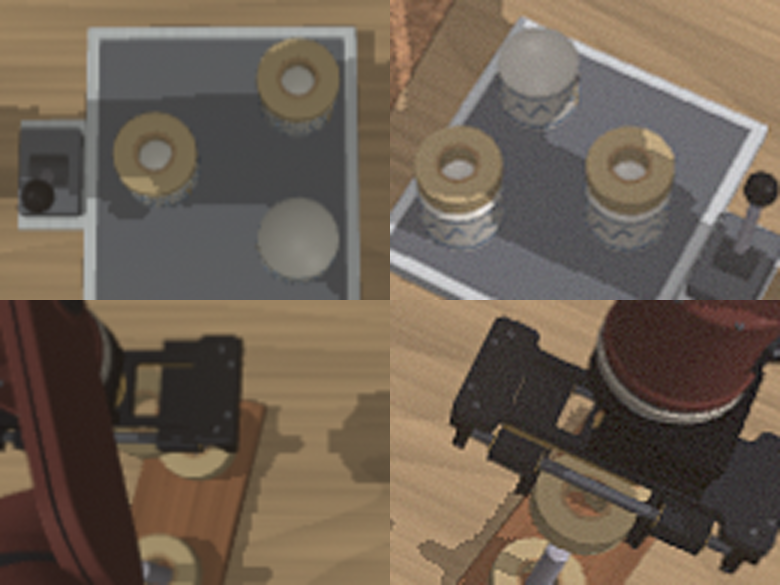

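The third roll is held, and the plate is unchanged.

Request:
send_rows([
  [[-1,-0.3,-1.8,0,0,0,0],[-1,-0.6,-3.6,0,0,0,0],[-1,-0.9,-5.4,0,0,0,0],[-1,-1.2,-7.2,0,0,0,0],[-1,-1.5,-9,0,0,0,0],[-1,-1.8,-10.8,0,0,0,0],[-1,-2,-12.4,0,0,0,0],[-1,-2.15,-13.61,0,0,0,0]],
])

```text
time_s: 50.18
ee_pos: [0.4788, -0.1009, 0.1658]
eef_rot: [[1.0, -0.001, -0.002], [-0.001, -1.0, 0.0], [-0.002, -0.0, -1.0]]
force: [-0.0, 0.3, 0.2]
width: 0.0637
grasp_force: 15.0
```

Request:
send_rows([
  [[-1,0,0,-0.5,0,0,0],[-1,0,0,-1.2,0,0,0],[-1,0,0,-1.7,0,0,0],[-1,0,0,-2.05,0,0,0],[-1,0,0,-2.05,0,0,0],[-1,0,0,-2.05,0,0,0],[-1,0,0,-2.05,0,0,0]],
])

```text
time_s: 51.05
ee_pos: [0.4805, -0.0993, 0.1061]
eef_rot: [[1.0, 0.0, 0.001], [0.0, -1.0, -0.001], [0.001, 0.001, -1.0]]
force: [0.0, -0.1, -1.0]
width: 0.0637
grasp_force: 15.0
```

Request:
send_rows([
  [[-1,0,0,-0.1,0,0,0],[-1,0,0,-0.17,0,0,0],[-1,0,0,-0.21,0,0,0],[-1,0,0,-0.23,0,0,0],[-1,0,0,-0.25,0,0,0],[-1,0,0,-0.25,0,0,0]],
])

```text
time_s: 51.8
ee_pos: [0.48, -0.0992, 0.0979]
eef_rot: [[1.0, 0.0, 0.0], [0.0, -1.0, -0.0], [0.0, 0.0, -1.0]]
force: [-0.4, -0.4, 0.1]
width: 0.0638
grasp_force: 15.0
```

Request:
send_rows([
  [[-1,0,0,-0.02,0,0,0],[-1,0,0,-0.02,0,0,0],[0.5,0,0,-0.02,0,0,0],[0.6,0,0,-0.02,0,0,0],[0.75,0,0,-0.02,0,0,0],[0.85,0,0,-0.02,0,0,0],[0.85,0,0,0.6,0,0,0],[0.85,0,0,1.6,0,0,0]],
])

```text
time_s: 52.8
ee_pos: [0.4788, -0.0988, 0.1452]
eef_rot: [[1.0, 0.0, -0.003], [0.0, -1.0, 0.001], [-0.003, -0.001, -1.0]]
force: [0.2, -0.7, -0.7]
width: 0.0801
grasp_force: 0.0
```

Request:
send_rows([
  [[0.85,0,0,1.5,0,0,0],[-1,-0.2,1.8,1.5,0,0,0],[-1,-0.4,3.4,1.5,0,0,0],[-1,-0.5,5,1.5,0,0,0],[-1,-0.5,6.57,1.5,0,0,0],[-1,-0.5,6.57,1.5,0,0,0],[-1,-0.5,6.57,1.5,0,0,0]],
])

```text
time_s: 53.68
ee_pos: [0.4649, 0.0977, 0.1908]
eef_rot: [[1.0, 0.001, -0.0], [0.001, -1.0, -0.001], [-0.0, 0.001, -1.0]]
force: [0.6, -0.5, 0.1]
width: 0.0284
grasp_force: 0.0
```

```bash
python3 chk.py 11; python3 - <<'E'
import cv2,numpy as np
s=cv2.imread('pics/scene11.png');t=cv2.imread('pics/top11.png')
def cr(i,u,v,w,h,k): return cv2.resize(i[v:v+h,u:u+w],None,fx=k,fy=k,interpolation=cv2.INTER_CUBIC)
cv2.imwrite('pics/c11.png',np.hstack([cr(t,245,190,140,130,2.8),cr(s,275,180,140,130,2.8)]))
E
```

```text
scene a [354.4 245.6] [356.1 261.1] [  0  24  45  21 450]
scene b [297.7 245.4] [298.3 259.5] [  0  21  45  24 573]
scene c [324.2 205. ] [324.3 218.6] [ 11  25  25  19 207]
top a [306.4 246.9] [285.5 238.1] [  0   0   5  30 119]
top b [353.5 222.3] [360.2 214.7] [  0   4  43  41 356]
top c [353.4 273.2] [372.1 272.1] [ 38   0   6  45 202]
[0.46501653 0.0969311  0.19076057] 53.775
```

View pics/c11.png

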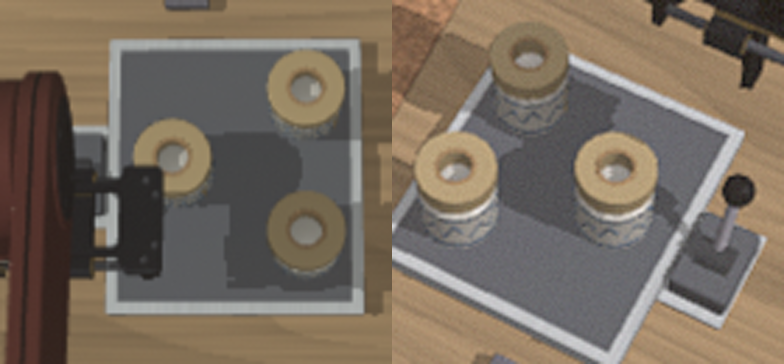

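All three cups stand weighted. The lever ball at scene (361,248) is still in the off position. Now I'll swing the lever.

Request:
send_rows([
  [[-1,0,0.03,-1,0,0,0],[-1,0,0.03,-2,0,0,0],[-1,0,0.03,-3,0,0,0],[-1,0,0.03,-3.29,0,0,0],[-1,0,0.03,-3.29,0,0,0]],
])

```text
time_s: 54.4
ee_pos: [0.4649, 0.0981, 0.0921]
eef_rot: [[1.0, -0.001, -0.001], [-0.001, -1.0, -0.0], [-0.001, 0.0, -1.0]]
force: [0.2, 0.7, -0.1]
width: 0.0004
grasp_force: 0.0
```

Request:
send_rows([
  [[-1,0.3,0,0,0,0,0],[-1,0.6,0,0,0,0,0],[-1,0.9,0,0,0,0,0],[-1,1.2,0,0,0,0,0],[-1,1.5,0,0,0,0,0],[-1,1.8,0,0,0,0,0],[-1,2.1,0,0,0,0,0],[-1,2.4,0,0,0,0,0]],
])

```text
time_s: 55.4
ee_pos: [0.5373, 0.0989, 0.0919]
eef_rot: [[1.0, 0.0, -0.0], [0.0, -1.0, 0.0], [-0.0, -0.0, -1.0]]
force: [-1.6, 0.5, -1.4]
width: 0.0005
grasp_force: 0.6
```

Request:
send_rows([
  [[-1,0.1,0,0,0,0,0],[-1,0.2,0,0,0,0,0],[-1,0.3,0,0,0,0,0],[-1,0.35,0,0,0,0,0],[-1,0.4,0,0,0,0,0]],
])

```text
time_s: 56.02
ee_pos: [0.5486, 0.0988, 0.092]
eef_rot: [[1.0, 0.0, -0.001], [0.0, -1.0, 0.0], [-0.001, -0.0, -1.0]]
force: [-5.3, 1.4, -0.7]
width: 0.0005
grasp_force: 2.0
```

Request:
send_rows([
  [[-1,0.05,0,0,0,0,0],[-1,0.1,0,0,0,0,0],[-1,0.12,0,0,0,0,0],[-1,0.12,0,0,0,0,0]],
])

```text
time_s: 56.52
ee_pos: [0.5492, 0.0988, 0.0917]
eef_rot: [[1.0, 0.001, -0.008], [0.001, -1.0, -0.0], [-0.008, 0.0, -1.0]]
force: [-13.7, 0.7, 8.2]
width: 0.0003
grasp_force: 6.8
```

The lever is at its stop. Retreat and verify.

Request:
send_rows([
  [[-1,-0.6,0,0,0,0,0],[-1,-1.2,0,0,0,0,0],[-1,-1.2,0,1.5,0,0,0],[-1,-1.2,0,3,0,0,0],[-1,-1.2,1.5,4,0,0,0],[-1,-1.2,3,4,0,0,0],[-1,-1.5,5,4,0,0,0],[-1,-1.5,7,4,0,0,0]],
])

```text
time_s: 57.52
ee_pos: [0.5079, 0.3106, 0.2132]
eef_rot: [[1.0, -0.0, 0.003], [-0.0, -1.0, 0.001], [0.003, -0.001, -1.0]]
force: [0.5, -0.1, 0.4]
width: 0.0006
grasp_force: 0.0
```

```bash
python3 - <<'E'
from h import *
s=snap('scene','scene12.png')['pixels'][:,:,::-1];t=snap('top','top12.png')['pixels'][:,:,::-1]
def cr(i,u,v,w,h,k): return cv2.resize(i[v:v+h,u:u+w],None,fx=k,fy=k,interpolation=cv2.INTER_CUBIC)
cv2.imwrite('pics/c12.png',np.hstack([cr(t,235,130,160,190,2.5),cr(s,260,180,160,190,2.5)]))
E
```

```text
(no output)
```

View pics/c12.png

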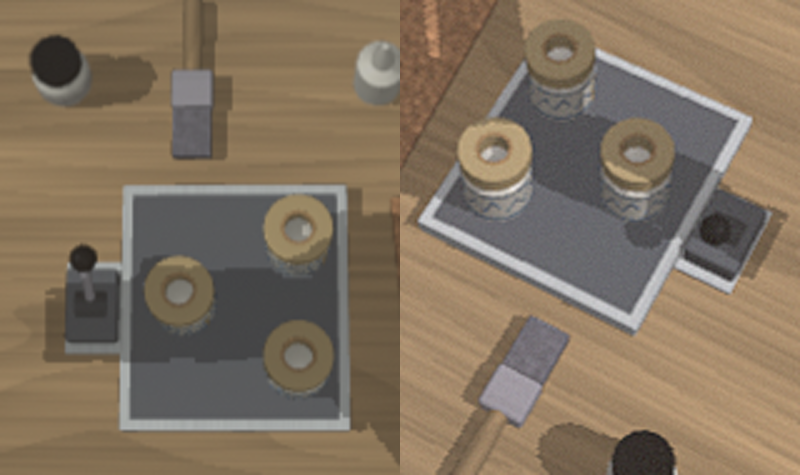

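The lever leans fully to +x, and all three rolls sit level. The jar, dropper bottle and brush are undisturbed.

```bash
python3 - <<'E'
from h import *
p,e=tri(camera('scene'),(386.4,272),camera('top'),(268.2,233.2));print(p,e)
if p[0]>.565: print(env.hand_in())
E
```

```text
[0.56916102 0.09940865 0.0782469 ] 0.002326576902419564
the job is handed in; nothing more can be done
None
```

All three cups stand mouth down on the plate, each with a roll balanced level and centred on it. The lever is swung fully on, the jar, dropper bottle and brush look undisturbed, and the job is handed in; the hand-in returned no verdict.

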